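Replace the broken gear and rebuild the stepped shaft

ROBOT

A 6-joint arm with a two-finger parallel gripper is mounted at the origin on a cart in front of the work surface, level with it; the furniture and walls round the work are solid. World frame = base frame: x ahead of the robot, y to its left, z up, the work surface at z = 0. Lengths are in m, angles in rad, forces in N, time in s.
With the tool pointing down it reaches from about 0.35 to 0.775 m from the base axis. Payload 7.3 kg.
Tool frame: the origin (TCP) lies on the centre line of the jaws, within the pads' length; the fingertips stand 17 mm ahead of it and the grasp point (between the pads) lies 2 mm behind it (robot.tcp_to_tips is the distance from the TCP to the fingertips, in m); z points along the fingers, y is the line along which they close (so a half turn about z gives the same grasp; the last joint's range is limited). The gripper opens to 92 mm and grips with 3 to 60 N. Pads are 19 mm wide; open, the fingers measure 130 mm over their backs; the gripper's body (75 mm by 190 mm) begins 47 mm behind the grasp point.
Start: joints at [-1.26, 0.342, 1.524, -0, 1.275, -0.146], TCP at [0.232, -0.471, 0.244] pointing down, gripper open.
Joint ranges: [-2.53, 2.53], [-0.77, 2.02], [0.04, 2.7], [-1, 4.14], [0.28, 2.66], [-3.11, 3.11]. Speed limits (rad/s): [2.57, 2.57, 3.14, 3.14, 3.14, 3.14].

INTERFACE

Orientations are given as [roll, pitch, yaw] about the fixed x, y, z axes, in that order (R = Rz(yaw) Ry(pitch) Rx(roll)).
In Python, from cell import robot gives the robot as it stands. The module is installed in compiled form; this text tells all that it offers.
- The arm moves only by the tool carry_out, never from a script. Its argument "commands" is a list of rows, each a list of 3 entries, a list of its own where there are three numbers: the shift along the tool's x, y, z in m, then the turn about the tool's z in rad, then the opening, from 0 (shut) to 1 (fully open). In form: [[[dx, dy, dz], yaw, claw], ...]. A call has 1 to 20 rows; each row shifts and turns the commanded pose from where the row before left it, along the tool's axes as they then stand; what a row does not reach is not made up. A row lasts 1/8 s, in which the tool goes at most 62.5 mm and 10.7 degrees, less where a joint would pass 70% of its speed; a pose out of reach is approached as far as the arm can. A call is refused whole if a number of a shift passes 0.0625 or a number of a turn 0.188, either way. A call with a gripper value outside its range is refused whole. The fingers move at their own pace and stop on an object; "newtons" is the grip in N (left out, the last holds). Time passes only in rows, so rows that do not move let the fingers close. It gives the time, the measured TCP pose, the force, the opening and the grip force at its end, in the units of the state.
- robot.observe(): the state, without advancing time (a new reading comes with each control period).
- robot.read_camera(name): name is "scene" or "top" or "wrist"; returns a dict with "pixels" (400x640x3 uint8, red, green, blue), "fx", "fy", "cx", "cy" (pixels), "view" (4x4, takes a point from world to camera coordinates); the wrist camera has in their place "T_tool_cam" (4x4, takes a point from camera to tool coordinates, whose origin is the TCP and whose axes are the flange's). Camera axes: x right, y up, looking along -z (the intrinsics and any distortion apply to the point x, -y, -z); pixel columns grow to the right and rows downward; lengths in m; the calibration is good to about 2 mm. The wrist camera is an equidistant fisheye: a pixel r from the principal point sees the ray r / f radians off the axis. A picture is of the moment at which its call begins: read the wrist's pose just before it. There is no depth.
- robot.hand_in(): hands the job in; it is judged then, once.
Trained networks look in a picture, given as the dict that the camera call returned (one of the last four; its "shot" number tells which), for a name from the list of things; names that differ only in an ending like _2 or _b are one class to them, and where a whole thing is asked for, a point or a joint stands for the part that bears it (a point fixed in the world has none). Each returns a list of dicts, best first, with "p" (0 to 1); they miss things now and then, are a little off and sometimes report something else, mostly with a low value. They report only what shows in the picture. A call takes as long as a camera call. They do not tell look-alikes from the thing itself.
- robot.find_in(picture, name): "at" ([column, row] in pixels, amid what is visible of it).
- robot.tip_of(picture, name): "at" ([column, row] in pixels: a listed point, or the origin of a listed thing).
The state is a dict: "time": time; "qpos": joint angles; "qvel": joint speeds; "joint_efforts": joint torques, N m; "tool_pos": TCP position; "tool_rot": TCP orientation; "contact_force": force on the tool from outside, world axes, zero at the start; "torque": the same for the moment, N m; "opening": finger opening in m; "grip_force": force on a finger pad.
Only numpy, scipy, OpenCV 4.12 (cv2) and the standard library are available. Lean on these libraries where they do the work, as an engineer would, in place of code of your own. Each camera call takes 0.05 s, during which the arm holds its last target. There are 200 camera calls.

TASK

The gear on the upright shaft of the gear-case cover has lost a piece of its rim: lift it off and lay it in the scrap tray. Then fit the three flat open-bored gears onto the shaft, largest first, then the medium one, then the small one, each pushed fully home; the large one only goes down with its keyway over the key on the shaft. Leave the two other gears, which have a raised boss, where they lie.

Things in the scene. Friction and masses are not known exactly. Their poses are not given: they have to be found in the camera images.
- gear_cover: Fixed aluminium gear-case cover lying flat, 128 (its x) by 108 mm (its y), 12 mm thick, corner bosses 15.5 mm high, round bearing boss in the middle 62 mm wide and 25 mm high, from which a steel shaft stands upright to 75 mm. Origin: centre of the underside, on the shaft's axis; z up; +x points to the side of the shaft's key, within 0.6 rad of world x.
- shaft_seat (a point): On the shaft's axis, top of its 39 mm wide shoulder, 30 mm above the cover's origin; axes as the cover's. Above it: seat 24 mm wide, 7 mm high; cone; seat 18 mm wide from 11 to 19 mm; cone; seat 12 mm wide from 23 to 39 mm; coned nose to 45 mm. Key on the lowest seat only, on the +x side: 6 mm wide, out to 16 mm from the axis, 8.5 mm high, tapered above 4.5 mm.
- scrap_tray: Fixed, empty, dark sheet-steel tray, 160 (its x) by 140 mm (its y), 20 mm high over the rim, walls and floor 3 mm thick. Origin: centre of the underside, z up.
- gear_broken: Flat steel spur gear, 58 mm wide, 12 mm thick, 0.1 to 0.16 kg, on the shaft's lowest seat at the start, loose: it lifts straight off (75 mm tall shaft). About 92 degrees of its rim are missing, centred on its own -x side, so grip it across, along its y axis. 26 mm bore, keyway to its +x. Origin: centre of the underside, z up.
- gear_large: Sound flat steel spur gear, 58 mm wide, 12 mm thick, 0.11 to 0.18 kg, open 26 mm bore with a keyway 9 mm wide on its own +x side. Lies flat on the bench, any yaw. Home: underside at shaft_seat, its +x along the cover's +x (play 1 mm and 0.1 rad). If it rides on the key it stays about 8 mm high: turn it till it drops. Origin: centre of the underside, z up.
- gear_medium: Sound flat steel spur gear, 46 mm wide, 12 mm thick, 0.1 kg, plain round open bore 20 mm wide, no keyway. Lies flat on the bench. Home: on the middle seat, resting on the large gear, underside 12 mm above shaft_seat, any yaw, 1 mm play. Origin: centre of the underside, z up.
- gear_small: Sound flat steel spur gear, 36 mm wide, 12 mm thick, 0.06 kg, plain round open bore 14 mm wide, no keyway. Lies flat on the bench. Home: on the top seat, resting on the medium gear, underside 24 mm above shaft_seat, any yaw, 1 mm play. Origin: centre of the underside, z up.
- hub_gear: Not part of the job, to be left alone: steel gear 34 mm wide, 9 mm thick, with a raised round boss 16 mm wide, 17 mm high in all. Lies on the bench among the others. Origin: centre of the underside.
- pinion: Not part of the job, to be left alone: small steel pinion 25 mm wide, 12 mm thick, with a raised round boss 12 mm wide, 20 mm high in all. Lies on the bench among the others. Origin: centre of the underside.
Mind the look-alikes: they are no part of the job. Leave any turquoise look-alike of the gear_medium alone.

How it is judged:
By the outcome, as a careful person would: the job done as asked, in the order asked, and still so for the second after the job is handed in, with the robot touching nothing.
It also fails if it takes over 134 s, if anything falls off the work surface, if the arm or the gripper's body presses on something with over 40 N, if the wrist force passes 120 N, or if a joint passes its speed limit or range.

## Working session

There is one attempt and no reset: what is moved stays moved. The work goes in short steps, Python scripts to look and compute and a tool call to move; the robot and the scene stay as the last step left them, time stands still between calls to the robot, and variables do not carry over. Pictures are saved under pics/ and viewed, at most 14 in all, crops included, and the job is handed in when it is done.

Besides the shell and the picture viewer there is one more tool, called after "Emit:" as name(argument=value, ...), one argument or row to a line, values as JSON. carry_out: Moves the arm, as the interface text tells. Its arguments: {"type":"object","properties":{"commands":{"type":"array"},"newtons":{"type":"number"}},"required":["commands"]}

```bash
mkdir -p pics; cat > h.py <<'E'
import numpy as np, cv2
from cell import robot
from scipy.spatial.transform import Rotation as R
def save(p,n,box=None,s=1):
    im=p['pixels'][:,:,::-1]
    if box: im=im[box[1]:box[3],box[0]:box[2]]
    cv2.imwrite('pics/'+n,cv2.resize(im,None,fx=s,fy=s,interpolation=cv2.INTER_CUBIC))
def ray(p,uv,st=None):
    x=(uv[0]-p['cx'])/p['fx'];y=(uv[1]-p['cy'])/p['fy']
    if 'view' in p:
        T=np.linalg.inv(np.array(p['view']));d=np.array([x,-y,-1.])
    else:
        r=np.hypot(x,y);d=np.array([x,-y,0])*(np.sin(r)/max(r,1e-9));d[2]=-np.cos(r)
        W=np.eye(4);W[:3,:3]=R.from_euler('xyz',st['tool_rot']).as_matrix();W[:3,3]=st['tool_pos'];T=W@np.array(p['T_tool_cam'])
    return T[:3,3],T[:3,:3]@d
def atz(p,uv,z,st=None):
    o,d=ray(p,uv,st);return o+d*(z-o[2])/d[2]
def proj(p,X,st=None):
    if 'view' in p: T=np.array(p['view'])
    else:
        W=np.eye(4);W[:3,:3]=R.from_euler('xyz',st['tool_rot']).as_matrix();W[:3,3]=st['tool_pos'];T=np.linalg.inv(W@np.array(p['T_tool_cam']))
    c=(T@np.append(X,1))[:3];v=np.array([c[0],-c[1],-c[2]])
    if 'view' in p: q=v[:2]/v[2]
    else:
        h=np.hypot(v[0],v[1]);q=v[:2]/max(h,1e-9)*np.arctan2(h,v[2])
    return np.array([p['cx']+p['fx']*q[0],p['cy']+p['fy']*q[1]])
E
python3 - <<'E'
from h import *
s=robot.observe();print(s)
for n in ['top','scene']:
    p=robot.read_camera(n);save(p,n+'1.png',None,1.25)
    print(n,{k:v for k,v in p.items() if k!='pixels'})
    for t in ['gear_cover','shaft_seat','scrap_tray','gear_broken','gear_large','gear_medium','gear_small','hub_gear','pinion']:
        for f in (robot.tip_of,):
            print(t,[(np.round(a['at']).tolist(),round(a['p'],2),np.round(atz(p,a['at'],0),3)[:2].tolist()) for a in f(p,t)[:4]])
E
```

```text
{'time': 0.0, 'qpos': array([-1.26001315e+00,  3.42747024e-01,  1.52503035e+00, -2.71747899e-05,
        1.27540117e+00, -1.45984085e-01]), 'qvel': array([-2.68886014e-04, -8.23755982e-05, -4.25433358e-04,  1.68630889e-04,
       -9.76145936e-04,  1.80216350e-04]), 'joint_efforts': array([ 1.88195205e-03, -4.31233013e+01, -2.44226950e+01,  7.18786893e-02,
        5.58695721e-02, -1.16204092e-04]), 'tool_pos': array([ 0.23145091, -0.4707942 ,  0.24302768]), 'tool_rot': array([-3.14001985e+00, -2.04985143e-04,  4.56775034e-01]), 'contact_force': array([ 0.45355271,  0.20455704, -0.06258099]), 'torque': array([ 0.02108246, -0.03901789, -0.02863609]), 'grip_force': 0.0, 'opening': 0.0917782445209182}
top {'fx': 517.8918703866767, 'fy': 517.8918703866767, 'cx': 314.6837013170953, 'cy': 192.68896946365862, 'view': array([[-0.02631633, -0.99911886, -0.03269483,  0.03787276],
       [ 0.98391446, -0.03166902,  0.1758107 , -0.53018761],
       [-0.1766912 , -0.02754222,  0.98388091, -1.03354711],
       [ 0.        ,  0.        ,  0.        ,  1.        ]]), 'shot': 1}
gear_cover [([227.0, 14
[... 903 characters left out ...]
       [ 0.        ,  0.        ,  0.        ,  1.        ]]), 'shot': 2}
gear_cover [([239.0, 240.0], 0.62, [0.644, 0.22])]
shaft_seat []
scrap_tray [([318.0, 162.0], 0.81, [0.66, -0.174])]
gear_broken [([238.0, 231.0], 0.71, [0.666, 0.196]), ([366.0, 198.0], 0.55, [0.456, -0.088]), ([343.0, 244.0], 0.43, [0.423, 0.105])]
gear_large [([302.0, 292.0], 0.62, [0.429, 0.277])]
gear_medium [([342.0, 245.0], 0.78, [0.426, 0.106]), ([352.0, 220.0], 0.77, [0.447, 0.011]), ([303.0, 223.0], 0.51, [0.547, 0.089])]
gear_small [([294.0, 192.0], 0.63, [0.637, -0.008])]
hub_gear [([367.0, 201.0], 0.49, [0.45, -0.079])]
pinion [([239.0, 228.0], 0.5, [0.671, 0.187]), ([404.0, 169.0], 0.39, [0.423, -0.277])]
```

View pics/top1.png

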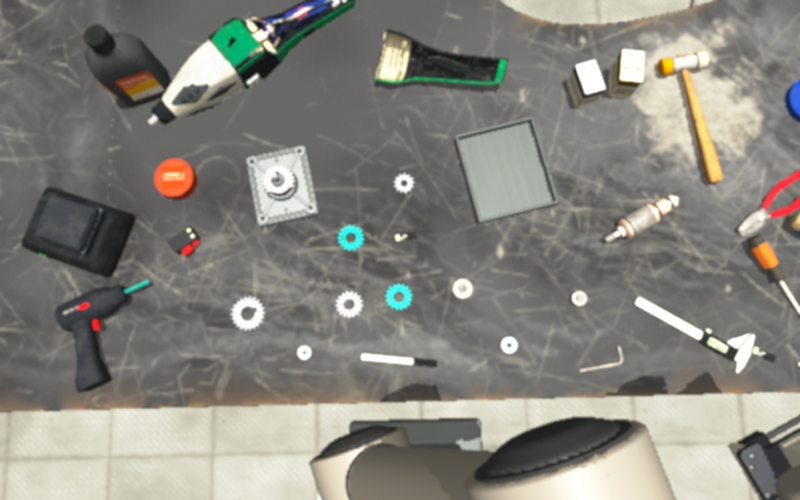

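View pics/scene1.png

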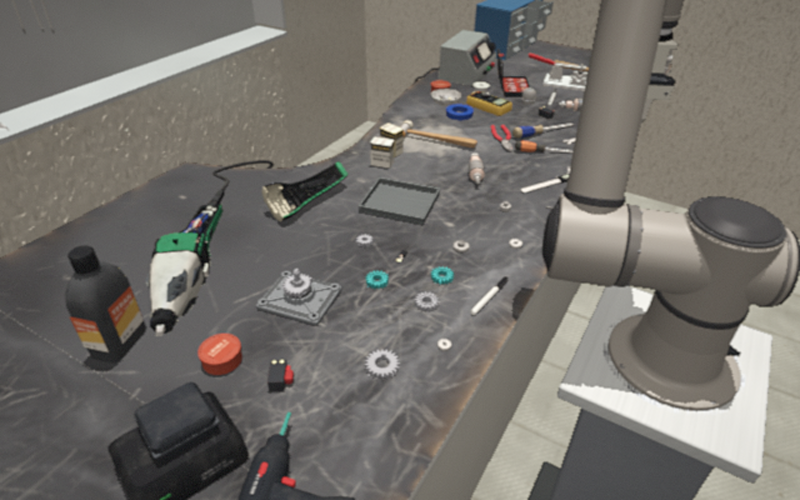

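The medium gear could be one of three things: grey at top pixel (279,243), turquoise at (282,189), or turquoise at (320,236). The grey one fits, because the turquoise ones must be left alone. The large gear looks like the one at (199,251) and the small one at (322,147). The bossed gears are probably at (369,231) and (464,238). I'll check these in one crop.

```bash
python3 - <<'E'
from h import *
p=robot.read_camera('top');im=p['pixels'][:,:,::-1]
C=[(199,251),(279,243),(322,147),(369,231),(464,238),(407,276),(243,282),(225,148)]
t=[]
for c in C:
    h=20 if c!=C[-1] else 40
    t.append(cv2.resize(im[c[1]-h:c[1]+h,c[0]-h:c[0]+h],(200,200),interpolation=cv2.INTER_CUBIC))
cv2.imwrite('pics/crop1.png',np.vstack([np.hstack(t[:4]),np.hstack(t[4:])]))
s=robot.read_camera('scene')
for c in C[:7]:
  h=20
  g=im[c[1]-h:c[1]+h,c[0]-h:c[0]+h].min(2);m=(g>125).astype(np.uint8)
  n,l,st,ce=cv2.connectedComponentsWithStats(m);k=1+np.argmax(st[1:,4])
  cn,_=cv2.findContours((l==k).astype(np.uint8),0,2);(x,y),r=cv2.minEnclosingCircle(cn[0])
  uv=np.array([x,y])+np.array(c)-h
  print(c,np.round(uv,1),'r mm',r/517.9*950,np.round(atz(p,uv,0.010),4))
w=robot.read_camera('wrist');print({k:v for k,v in w.items() if k!='pixels'})
E
```

```text
(199, 251) [202.  254.8] r mm 40.45903514678655 [0.4111 0.2671 0.01  ]
(279, 243) [277.5 248. ] r mm 40.44915479360618 [0.421  0.1056 0.01  ]
(322, 147) [322.7 146. ] r mm 16.135027841795228 [0.6414 0.003  0.01  ]
(369, 231) [374. 227.] r mm 26.70844546338494 [ 0.4596 -0.1009  0.01  ]
(464, 238) [464. 238.] r mm 13.354314572794094 [ 0.4307 -0.2888  0.01  ]
(407, 276) [407. 276.] r mm 44.404633833787045 [ 0.3549 -0.1648  0.01  ]
(243, 282) [242.5 275.5] r mm 37.16519339753523 [0.3652 0.1805 0.01  ]
{'fx': 309.70691628693146, 'fy': 309.70691628693146, 'cx': 320.6325626918062, 'cy': 195.37029618633863, 'T_tool_cam': array([[-1.06635191e-03,  9.65957674e-01,  2.58697962e-01,
         6.99895836e-02],
       [ 9.99998511e-01,  6.78975761e-04,  1.58674802e-03,
         6.69630551e-04],
       [ 1.35708178e-03,  2.58699268e-01, -9.65956959e-01,
        -1.40337620e-01],
       [ 0.00000000e+00,  0.00000000e+00,  0.00000000e+00,
         1.00000000e+00]]), 'shot': 5}
```

View pics/crop1.png

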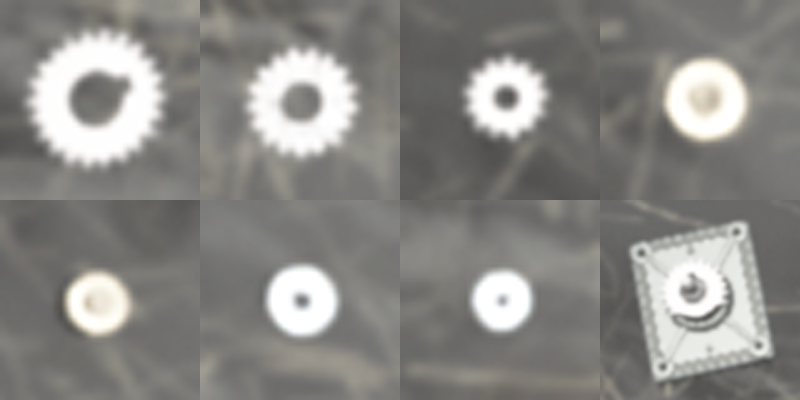

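The crop confirms it. Large gear (199,251) has a keyway to the upper right, medium is (279,243), and small is (322,147). The items at (369,231) and (464,238) have bosses. The broken gear's gap faces -x, and the cover's yaw is about +0.2. I'll move over the cover.

Emit:
carry_out(
  commands=[
    [[0.0423, -0.0273, 0.001], 0, 1],
    [[0.0423, -0.0273, 0.001], 0, 1],
    [[0.0423, -0.0273, 0.001], 0, 1],
    [[0.0423, -0.0273, 0.001], 0, 1],
    [[0.0423, -0.0273, 0.001], 0, 1],
    [[0.0423, -0.0273, 0.001], 0, 1],
    [[0.0423, -0.0273, 0.001], 0, 1],
    [[0.0423, -0.0273, 0.001], 0, 1],
    [[0.0423, -0.0273, 0.001], 0, 1],
    [[0.0423, -0.0273, 0.001], 0, 1],
    [[0.0423, -0.0273, 0.001], 0, 1],
    [[0.0423, -0.0273, 0.001], 0, 1],
    [[0.0423, -0.0273, 0.001], 0, 1],
    [[0.0423, -0.0273, 0.001], 0, 1],
    [[0.0423, -0.0273, 0.001], 0, 1],
    [[0.0423, -0.0273, 0.001], 0, 1],
    [[0, 0, 0.01], 0.125, 1],
    [[0, 0, 0.01], 0.125, 1],
    [[0, 0, 0], 0, 1],
  ],
)

```text
time: 3.52
tool_pos: [0.6459, 0.2194, 0.2065]
tool_rot: [3.141, 0.002, 0.208]
contact_force: [0.2, 0.5, -0.1]
opening: 0.0921
grip_force: 0.0
```

```bash
cat >> h.py <<'E'
def go(x,y,z,yaw,s=None):
    s=s or robot.observe();Rm=R.from_euler('xyz',s['tool_rot']).as_matrix()
    d=Rm.T@(np.array([x,y,z])-s['tool_pos']);t=-(yaw-s['tool_rot'][2]);t=(t+np.pi)%(2*np.pi)-np.pi
    print('tool delta',np.round(d,4),'turn',round(t,3),'at',np.round(s['tool_pos'],4),np.round(s['tool_rot'],3),'q',np.round(s['qpos'],2))
E
python3 - <<'E'
from h import *
s=robot.observe();print(s['tool_pos'],s['tool_rot'],s['qpos'],s['time'])
p=robot.read_camera('wrist');save(p,'w1.png',None,1.25)
for n,z in [('gear_cover',0),('shaft_seat',.03),('gear_broken',.03)]:
    for f in (robot.tip_of,robot.find_in):print(n,[(np.round(a['at'],1),a['p'],np.round(atz(p,a['at'],z,s),4)) for a in f(p,n)[:2]])
E
```

```text
[0.64586537 0.21939807 0.20646509] [3.14148818e+00 2.36889954e-03 2.08084299e-01] [ 2.15264610e-01  6.67089117e-01  1.08187355e+00 -8.88295532e-05
  1.39499957e+00  1.57799215e+00] 3.525
gear_cover [(array([320.7, 176.5]), 0.62, array([0.6449, 0.2191, 0.    ]))]
gear_cover [(array([321.4, 172.4]), 0.84, array([0.6497, 0.2193, 0.    ]))]
shaft_seat [(array([322.3, 181.6]), 0.7, array([0.6459, 0.2176, 0.03  ])), (array([249.3, 319.5]), 0.66, array([0.4492, 0.2723, 0.03  ]))]
shaft_seat [(array([322.6, 173.2]), 0.8, array([0.6548, 0.2191, 0.03  ]))]
gear_broken []
gear_broken [(array([324.6, 174.9]), 0.98, array([0.6534, 0.2167, 0.03  ]))]
```

View pics/w1.png

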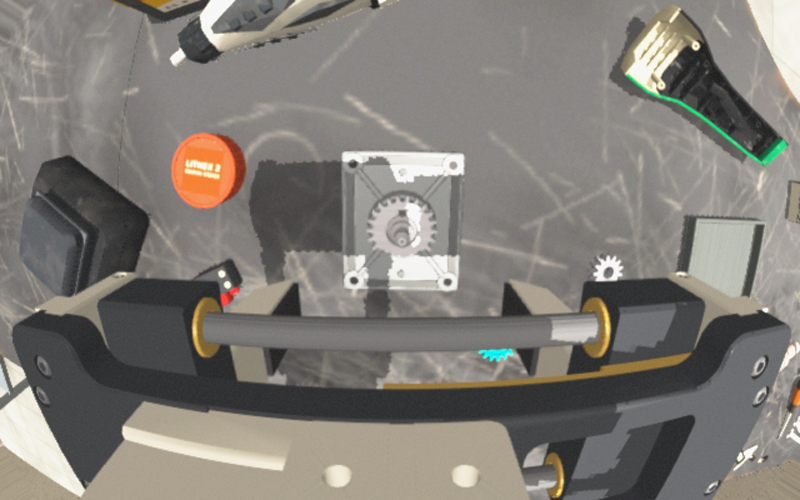

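The wrist view shows the cover square to the tool, with its corner bosses at about (282,130), (362,131), (283,225), (358,226) in native pixels and the shaft nose at about (321,181). I'll work out the axis and yaw.

```bash
python3 - <<'E'
from h import *
s=robot.observe()
p=robot.read_camera('wrist')
c=[np.array(v)/1.25 for v in [(354.5,162.5),(453,164),(446.5,283),(353.5,281.5)]]
P=np.array([atz(p,u,.0155,s) for u in c]);print(np.round(P,4),P.mean(0))
for a,b,o in[(0,3,0),(1,2,0),(0,1,np.pi/2),(3,2,np.pi/2)]:
    d=P[a]-P[b];print('yaw',np.arctan2(d[1],d[0])-(-o if 0 else o), np.linalg.norm(d))
print('tip',atz(p,np.array([401,224])/1.25,.074,s))
save(p,'w2.png',(270,110,375,240),5.5)
t=robot.read_camera('top')
print([np.round(atz(t,a['at'],.03),4) for a in robot.tip_of(t,'shaft_seat')],[np.round(atz(t,a['at'],0),4) for a in robot.tip_of(t,'gear_cover')])
E
```

```text
[[0.6909 0.2692 0.0155]
 [0.7071 0.186  0.0155]
 [0.6003 0.1665 0.0155]
 [0.5841 0.2507 0.0155]] [0.64560407 0.21809052 0.0155    ]
yaw 0.1709738914983667 0.10833785603141889
yaw 0.180921360512436 0.1085315400856285
yaw 0.19206924870222553 0.08471792009989981
yaw 0.18960932665334318 0.0857935635311445
tip [0.65810547 0.22143439 0.074     ]
[array([0.6452, 0.2211, 0.03  ]), array([0.4249, 0.0966, 0.03  ])] [array([ 0.6501,  0.2182, -0.    ]), array([ 0.6544, -0.1775,  0.    ])]
```

View pics/w2.png

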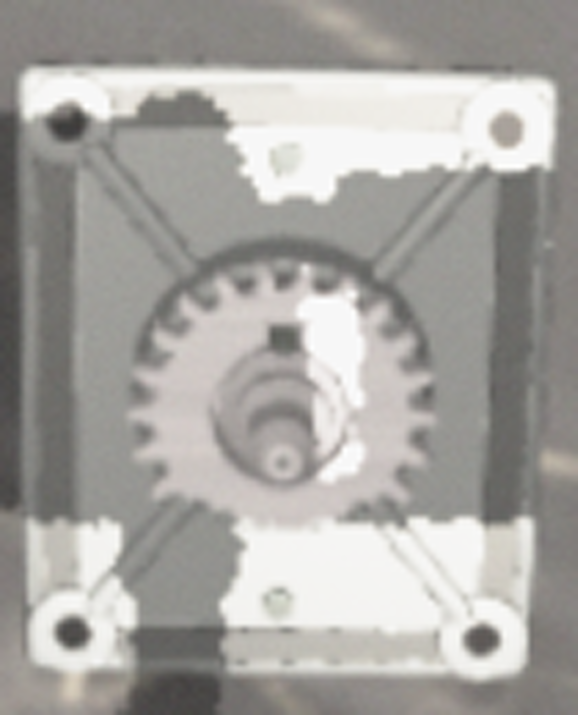

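```bash
python3 - <<'E'
from h import *
s=robot.observe()
p=robot.read_camera('wrist')
f=lambda a,b:(270+a/5.5,110+b/5.5)
P=np.array([atz(p,f(*v),.0155,s) for v in [(67,122),(506,128),(484,638),(72,632)]]);print(P,P.mean(0))
for a,b,o in[(0,3,0),(1,2,0),(0,1,np.pi/2),(3,2,np.pi/2)]:
    d=P[a]-P[b];print('yaw',np.arctan2(d[1],d[0])+o, np.linalg.norm(d))
print('tip',atz(p,f(282,460),.075,s))
l,r=atz(p,f(130,405),.042,s),atz(p,f(436,405),.042,s);print(l,r,(l+r)/2,np.linalg.norm(l-r),'keyway',atz(p,f(285,336),.042,s))
go(.645,.219,.20,.19)
E
```

```text
[[0.68805423 0.27021483 0.0155    ]
 [0.7044983  0.18601686 0.0155    ]
 [0.60078819 0.16581402 0.0155    ]
 [0.5844277  0.25051208 0.0155    ]] [0.6444421  0.21813945 0.0155    ]
yaw 0.1878896043560726 0.10548296449772308
yaw 0.19239161824359102 0.1056595532616287
yaw 3.334467309212841 0.08578872771721985
yaw 3.332405176404119 0.0862637094268656
tip [0.64506647 0.21837479 0.075     ]
[0.64115093 0.24622505 0.042     ] [0.65273486 0.19086645 0.042     ] [0.64694289 0.21854575 0.042     ] 0.05655760327323641 keyway [0.65964534 0.22083788 0.042     ]
tool delta [-0.0014  0.      0.0078] turn 0.017 at [0.6463 0.2193 0.2078] [ 3.142 -0.     0.207] q [ 0.21  0.67  1.08 -0.    1.39  1.58]
```

Emit:
carry_out(
  commands=[
    [[-0.0014, 0.0006, 0.04], 0.017, 1],
    [[0, 0, 0.04], 0, 1],
    [[0, 0, 0.04], 0, 1],
    [[0, 0, 0.025], 0, 1],
    [[0, 0, 0.012], 0, 1],
    [[0, 0, 0.004], 0, 1],
    [[0, 0, 0], 0, 1],
  ],
)

```text
time: 5.0
tool_pos: [0.6457, 0.2186, 0.0476]
tool_rot: [3.142, -0.002, 0.19]
contact_force: [-0.4, 0.3, -0.7]
opening: 0.0918
grip_force: 0.0
```

```bash
python3 - <<'E'
from h import *
go(.645,.2184,.046,.19)
s=robot.observe();p=robot.read_camera('wrist');save(p,'w3.png',(160,100,480,340),2)
E
```

```text
tool delta [-0.0007  0.0001  0.0016] turn -0.0 at [0.6457 0.2186 0.0476] [ 3.142e+00 -2.000e-03  1.900e-01] q [ 0.21  0.81  1.26 -0.    1.07  1.6 ]
```

View pics/w3.png

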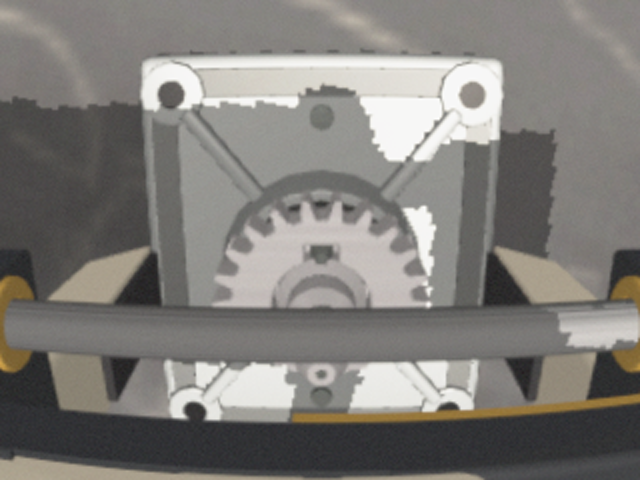

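The tool is centred over the shaft, with the gear between the pads. I'll grip it and lift.

Emit:
carry_out(
  commands=[
    [[-0.0007, 0, 0.0015], 0, 0.5],
    [[0, 0, 0], 0, 0.5],
    [[0, 0, 0], 0, 0.4],
    [[0, 0, 0], 0, 0.4],
    [[0, 0, 0], 0, 0.4],
    [[0, 0, 0], 0, 0.4],
    [[0, 0, -0.006], 0, 0.4],
    [[0, 0, -0.012], 0, 0.4],
    [[0, 0, -0.02], 0, 0.4],
    [[0, 0, -0.03], 0, 0.4],
    [[0, 0, -0.03], 0, 0.4],
    [[0, 0, 0], 0, 0.4],
  ],
  newtons=25,
)

```text
time: 6.55
tool_pos: [0.646, 0.2187, 0.147]
tool_rot: [-3.142, -0.007, 0.19]
contact_force: [-0.3, 0.3, -1.9]
opening: 0.0573
grip_force: 25.0
```

```bash
python3 - <<'E'
from h import *
go(.657,-.175,.13,.19)
t=robot.read_camera('top')
for f in (robot.tip_of,robot.find_in):print([(np.round(a['at'],1),np.round(atz(t,a['at'],0),4)) for a in f(t,'scrap_tray')[:1]])
E
```

```text
tool delta [-0.0636  0.3887  0.0165] turn -0.0 at [0.646  0.2187 0.147 ] [-3.142 -0.007  0.19 ] q [ 0.21  0.71  1.17 -0.    1.25  1.6 ]
[(array([402. , 136.8]), array([ 0.6589, -0.1727,  0.    ]))]
[(array([404.2, 136.2]), array([ 0.6601, -0.1776,  0.    ]))]
```

Emit:
carry_out(
  commands=[
    [[-0.007, 0.0432, 0], 0, 0.4],
    [[-0.007, 0.0432, 0], 0, 0.4],
    [[-0.007, 0.0432, 0], 0, 0.4],
    [[-0.007, 0.0432, 0], 0, 0.4],
    [[-0.007, 0.0432, 0], 0, 0.4],
    [[-0.007, 0.0432, 0], 0, 0.4],
    [[-0.007, 0.0432, 0], 0, 0.4],
    [[-0.007, 0.0432, 0], 0, 0.4],
    [[-0.007, 0.0432, 0], 0, 0.4],
    [[0, 0, 0.035], 0, 0.4],
    [[0, 0, 0.035], 0, 0.4],
    [[0, 0, 0.03], 0, 0.4],
    [[0, 0, 0.014], 0, 0.4],
    [[0, 0, 0.008], 0, 0.4],
    [[0, 0, 0], 0, 0.4],
  ],
)

```text
time: 8.57
tool_pos: [0.6563, -0.1754, 0.0217]
tool_rot: [3.141, -0.001, 0.19]
contact_force: [0.0, 0.6, -1.4]
opening: 0.0569
grip_force: 25.0
```

```bash
python3 - <<'E'
from h import *
go(.657,-.175,.0215,.19)
E
```

```text
tool delta [ 0.0008 -0.0003  0.0002] turn -0.0 at [ 0.6563 -0.1754  0.0217] [ 3.141e+00 -1.000e-03  1.900e-01] q [-0.37  0.84  1.29 -0.    1.02  1.01]
```

Emit:
carry_out(
  commands=[
    [[0, 0, 0], 0, 0.8],
    [[0, 0, 0], 0, 0.8],
    [[0, 0, -0.0325], 0, 0.8],
    [[0, 0, -0.0325], 0, 1],
    [[0, 0, -0.0325], 0, 1],
    [[0, 0, -0.0325], 0, 1],
    [[-0.01265, -0.0406, 0], 0, 1],
    [[-0.01265, -0.0406, 0], 0, 1],
    [[-0.01265, -0.0406, 0], 0, 1],
    [[-0.01265, -0.0406, 0], 0, 1],
    [[-0.01265, -0.0406, 0], 0, 1],
    [[-0.01265, -0.0406, 0], 0, 1],
    [[-0.01265, -0.0406, 0], 0, 1],
    [[-0.01265, -0.0406, 0], 0, 1],
    [[-0.01265, -0.0406, 0], 0, 1],
    [[-0.01265, -0.0406, 0], 0, 1],
    [[-0.01265, -0.0406, 0], 0, 1],
    [[-0.01265, -0.0406, 0], 0, 1],
  ],
)

```text
time: 10.82
tool_pos: [0.4144, 0.2757, 0.1519]
tool_rot: [-3.141, -0.002, 0.19]
contact_force: [0.2, -0.6, 0.2]
opening: 0.0911
grip_force: 0.0
```

Emit:
carry_out(
  commands=[
    [[0, 0, 0], -0.1575, 1],
    [[0, 0, 0], -0.1575, 1],
    [[0, 0, 0], -0.1575, 1],
    [[0, 0, 0], -0.1575, 1],
    [[0, 0, 0], 0, 1],
  ],
)

```text
time: 11.45
tool_pos: [0.4151, 0.2746, 0.1516]
tool_rot: [3.141, -0.001, 0.818]
contact_force: [0.2, -0.3, -0.1]
opening: 0.0922
grip_force: 0.0
```

```bash
python3 - <<'E'
from h import *
s=robot.observe();p=robot.read_camera('wrist');go(.418,.275,.15,.82)
for f in (robot.tip_of,robot.find_in):print([(np.round(a['at'],1),np.round(atz(p,a['at'],0.006,s),4)) for a in f(p,'gear_large')[:2]])
u=proj(p,np.array([.42,.274,.012]),s).astype(int);print(u)
b=(u[0]-50,u[1]-50,u[0]+50,u[1]+50)
t=robot.read_camera('top')
A=cv2.resize(p['pixels'][b[1]:b[3],b[0]:b[2]],(500,500),interpolation=cv2.INTER_CUBIC)
B=cv2.resize(t['pixels'][105:180,370:435],(300,346),interpolation=cv2.INTER_CUBIC)
C=np.zeros((500,800,3),np.uint8);C[:,:500]=A;C[:346,500:]=B
cv2.imwrite('pics/w4.png',C[:,:,::-1]);print(b)
E
```

```text
tool delta [0.0024 0.0019 0.0016] turn -0.003 at [0.415  0.2745 0.1516] [ 3.141e+00 -1.000e-03  8.170e-01] q [ 0.43  0.39  1.73 -0.    1.02  1.18]
[(array([323.6, 181.4]), array([0.4223, 0.2775, 0.006 ]))]
[(array([328.4, 170.1]), array([0.433 , 0.2823, 0.006 ]))]
[324 187]
(np.int64(274), np.int64(137), np.int64(374), np.int64(237))
```

View pics/w4.png

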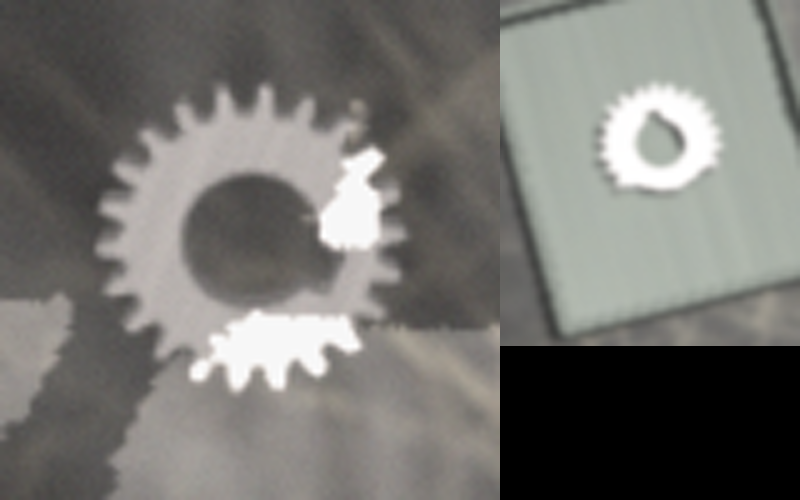

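The wrist crop shows the large gear lit patchily, with its keyway to the lower right. The tray inset shows the broken gear lying flat. I'll measure the keyway angle from a polar profile.

```bash
cat >> h.py <<'E'
def prof(p,c,z,s,radii,n=72):
    g=p['pixels'].astype(np.float32).mean(2);out=[]
    for a in np.arange(n)*2*np.pi/n:
        uv=np.array([proj(p,np.array([c[0]+r*np.cos(a),c[1]+r*np.sin(a),z]),s) for r in radii],np.float32)
        out.append(cv2.remap(g,uv[:,:1].copy(),uv[:,1:].copy(),1).ravel())
    return np.array(out)
E
python3 - <<'E'
from h import *
s=robot.observe();p=robot.read_camera('wrist')
f=lambda a,b:(274+a/5,137+b/5)
c=atz(p,f(251,237.5),.012,s);print('c',c,'bore',atz(p,f(249,238.5),.012,s),'w',np.linalg.norm(atz(p,f(95,237),.012,s)-atz(p,f(407,237),.012,s)))
rs=[.011,.0145,.016,.0175,.019]
t=robot.read_camera('top')
tc=[np.array([198.3,250.7])]
ct=atz(t,tc[0],.012);print('top',ct)
W=prof(p,c,.012,s,rs);T=prof(t,ct,.012,None,rs)
for i in range(0,72): 
    a=i*5
    if a>=260 or a<=0: print(a-360,W[i].astype(int),T[i].astype(int))
E
```

```text
c [0.4214016  0.27586381 0.012     ] bore [0.42100148 0.27597854 0.012     ] w 0.05800570325679443
top [0.41992326 0.27465703 0.012     ]
-360 [ 89 179 179 179 180] [ 87 148 167 178 184]
-100 [110 177 185 226 247] [129 211 234 248 253]
-95 [109 176 180 186 238] [123 193 219 237 247]
-90 [107 174 179 178 184] [118 177 199 219 235]
-85 [105 152 165 173 177] [110 159 178 197 214]
-80 [103 123 135 157 174] [101 142 159 173 188]
-75 [ 99 113 129 152 174] [ 91 126 144 163 173]
-70 [ 96 101 116 158 175] [ 82 111 131 157 168]
-65 [ 91  92 107 157 174] [ 76 103 126 150 167]
-60 [ 90  87 105 150 174] [ 73  97 124 149 168]
-55 [ 87  91 104 147 174] [ 77 104 128 152 168]
-50 [ 85 141 167 186 178] [ 83 122 144 169 180]
-45 [ 87 237 241 244 224] [ 90 152 181 198 210]
-40 [ 89 247 247 247 247] [104 189 217 231 240]
-35 [ 86 247 247 247 247] [112 222 238 252 251]
-30 [ 92 245 247 247 247] [116 229 251 254 255]
-25 [112 211 246 247 247] [115 229 250 254 255]
-20 [132 189 243 247 247] [111 220 246 252 253]
-15 [111 179 198 226 246] [104 202 226 240 248]
-10 [ 93 179 178 193 243] [ 95 178 204 222 236]
-5 [ 90 179 180 181 199] [ 89 152 177 194 209]
```

Emit:
carry_out(
  commands=[
    [[0, 0, 0], 0.13, 1],
    [[0, 0, 0], 0.13, 1],
    [[0, 0, 0], 0.129, 1],
    [[0.0062, 0.0013, 0.03], 0, 1],
    [[0, 0, 0.035], 0, 1],
    [[0, 0, 0.035], 0, 1],
    [[0, 0, 0.02], 0, 1],
    [[0, 0, 0.008], 0, 1],
    [[0, 0, 0.003], 0, 1],
    [[0, 0, 0], 0, 1],
  ],
)

```text
time: 13.0
tool_pos: [0.4215, 0.276, 0.0208]
tool_rot: [3.142, -0.001, 0.431]
contact_force: [0.7, 0.0, -0.9]
opening: 0.092
grip_force: 0.0
```

```bash
python3 - <<'E'
from h import *
go(.4212,.2759,.020,.428)
E
```

```text
tool delta [-0.0003  0.      0.0008] turn 0.003 at [0.4215 0.276  0.0208] [ 3.142e+00 -1.000e-03  4.310e-01] q [ 0.43  0.6   1.83 -0.    0.71  1.57]
```

Emit:
carry_out(
  commands=[
    [[0, 0, 0.0005], 0, 0.5],
    [[0, 0, 0], 0, 0.4],
    [[0, 0, 0], 0, 0.4],
    [[0, 0, 0], 0, 0.4],
    [[0, 0, 0], 0, 0.4],
    [[0, 0, 0], 0, 0.4],
    [[0, 0, -0.02], 0, 0.4],
    [[0, 0, -0.03], 0, 0.4],
    [[0, 0, -0.04], 0, 0.4],
    [[0, 0, -0.03], 0, 0.4],
    [[0, 0, 0], -0.1666, 0.4],
    [[0, 0, 0], -0.1666, 0.4],
    [[0, 0, 0], -0.1666, 0.4],
    [[0, 0, 0], -0.1666, 0.4],
    [[0, 0, 0], -0.1666, 0.4],
    [[0, 0, 0], -0.1666, 0.4],
    [[0, 0, 0], -0.1666, 0.4],
    [[0, 0, 0], -0.1666, 0.4],
    [[0, 0, 0], 0, 0.4],
  ],
  newtons=25,
)

```text
time: 15.38
tool_pos: [0.4208, 0.2757, 0.1393]
tool_rot: [-3.141, 0.0, 1.762]
contact_force: [0.6, 0.4, -1.2]
opening: 0.0568
grip_force: 25.0
```

Emit:
carry_out(
  commands=[
    [[-0.0198, 0.0417, 0], 0, 0.4],
    [[-0.0198, 0.0417, 0], 0, 0.4],
    [[-0.0198, 0.0417, 0], 0, 0.4],
    [[-0.0198, 0.0417, 0], 0, 0.4],
    [[-0.0198, 0.0417, 0], 0, 0.4],
    [[0, 0, 0], 0, 0.4],
  ],
)

```text
time: 16.12
tool_pos: [0.6469, 0.2169, 0.1382]
tool_rot: [3.142, 0.001, 1.757]
contact_force: [-0.5, -0.0, -0.8]
opening: 0.0568
grip_force: 25.0
```

```bash
python3 - <<'E'
from h import *
go(.645,.2184,.11,1.761)
s=robot.observe();p=robot.read_camera('wrist');save(p,'w5.png',(160,100,480,340),2.5)
for X in [(.645,.2184,.075),(.645,.2184,s['tool_pos'][2]-.008)]:print((proj(p,np.array(X),s)-[160,100])*2.5)
E
```

```text
tool delta [ 0.0018 -0.0016  0.0282] turn -0.004 at [0.6469 0.2169 0.1382] [3.142e+00 1.000e-03 1.757e+00] q [ 0.21  0.72  1.18 -0.    1.25  0.03]
[393.55117052 283.18353595]
[390.7694198  365.59288523]
```

View pics/w5.png

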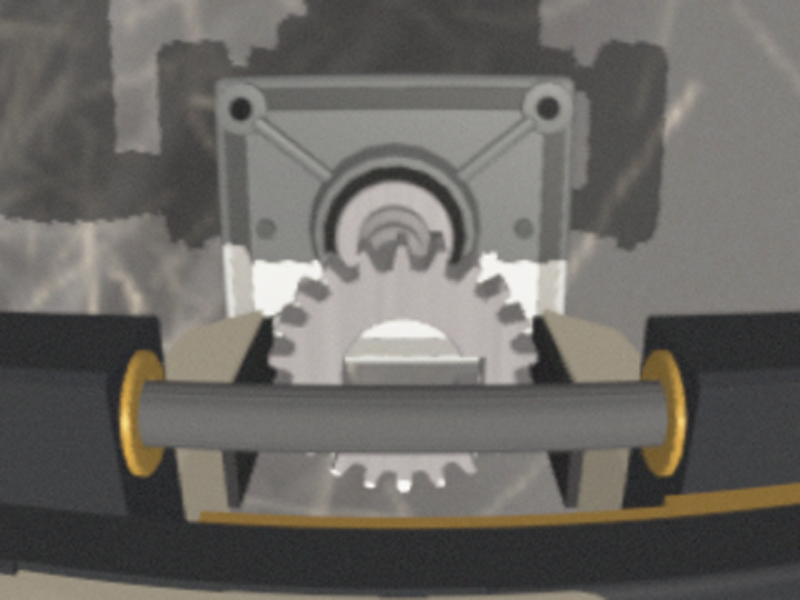

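The gear is held level, with its keyway at the right (about (482,360) in the crop), pointing to the cover's +x. I'll work out its centre and yaw in the hand.

```bash
python3 - <<'E'
from h import *
s=robot.observe();p=robot.read_camera('wrist');Rm=R.from_euler('xyz',s['tool_rot']).as_matrix()
z=s['tool_pos'][2]-.008
for n,v in dict(top=(403,246),bot=(405,491),left=(268,362),right=(538,362),bore=(405,318),key1=(484,357),key0=(470,358)).items():
    print(n,np.round(Rm.T@(atz(p,(160+v[0]/2.5,100+v[1]/2.5),z,s)-s['tool_pos'])*1e3,1))
# cover check from this view: top holes + shoulder centre
a,b=[atz(p,(160+v[0]/2.5,100+v[1]/2.5),.0155,s) for v in [(241,109),(548,108)]]
d=b-a;print('edge yaw',np.arctan2(d[1],d[0]),np.linalg.norm(d),(a+b)/2)
# expected mid of that edge: axis + 43.2mm along cover +y
y=.19;print(np.array([.645,.2184])+.0430*np.array([-np.sin(y),np.cos(y)]))
E
```

```text
top [27.8  1.   8. ]
bot [-29.7   1.4   8. ]
left [  2.4 -27.5   8. ]
right [ 2.4 29.5  7.9]
bore [12.5  1.4  8. ]
key1 [ 3.7 17.9  8. ]
key0 [ 3.5 15.   8. ]
edge yaw 0.18953580214542753 0.10563212612618914 [0.63451965 0.26169596 0.0155    ]
[0.63687907 0.26062618]
```

```bash
python3 - <<'E'
from h import *
t=robot.read_camera('top')
P=np.array([atz(t,(185+(a+.5)/2.5-.5,108+(b+.5)/2.5-.5),.0155) for a,b in[(41,52),(137,31),(160,146),(62,167)]]);print(P,P.mean(0))
print(atz(t,(185+92/2.5,108+87/2.5),.075))
# refine with outline of the saved start picture: detect cover quad
im=cv2.imread('pics/crop1.png')[200:,600:]
g=im.min(2);m=(g>120).astype(np.uint8);m=cv2.morphologyEx(m,cv2.MORPH_CLOSE,np.ones((15,15)))
n,l,st,ce=cv2.connectedComponentsWithStats(m);k=1+np.argmax(st[1:,4])
cn,_=cv2.findContours((l==k).astype(np.uint8),0,2);r=cv2.minAreaRect(max(cn,key=cv2.contourArea));print(r)
c=atz(t,(185+r[0][0]/2.5-.3,108+r[0][1]/2.5-.3),.012);print('rect',c)
E
```

```text
[[0.68937158 0.27114766 0.0155    ]
 [0.70560971 0.18563092 0.0155    ]
 [0.60032184 0.16554836 0.0155    ]
 [0.58445946 0.2514027  0.0155    ]] [0.64494065 0.21843241 0.0155    ]
[0.63785673 0.21221509 0.075     ]
((103.5199966430664, 89.86000061035156), (203.8399658203125, 134.16407775878906), 79.69515228271484)
rect [0.65369466 0.21598938 0.012     ]
```

```bash
python3 - <<'E'
from h import *
s=robot.observe();p=robot.read_camera('wrist');y=.19
ex=np.array([np.cos(y),np.sin(y),0]);ey=np.array([-np.sin(y),np.cos(y),0])
A=np.array([.645,.2184,0])
q=lambda X:np.round((proj(p,X,s)-[160,100])*2.5,1)
print(s['tool_pos'],s['tool_rot'])
for n,X in dict(h1=A-.0528*ex+.043*ey,h2=A+.0528*ex+.043*ey).items():print(n,q(X+[0,0,.0155]))
for n,X,r in [('boss',.025,.031),('shoulder',.030,.0195)]:
    print(n,[q(A+[0,0,X]+v*r) for v in (-ex,ex,ey)])
E
python3 - <<'E'
import cv2,numpy as np
im=cv2.imread('pics/w5.png')[60:270,200:600];cv2.imwrite('pics/w6.png',cv2.resize(im,None,fx=2,fy=2,interpolation=cv2.INTER_CUBIC))
E
```

```text
[0.64362099 0.21882701 0.13898567] [-3.13957983e+00 -1.38964432e-04  1.76187076e+00]
h1 [251.5 116.2]
h2 [557.2 116.4]
boss [array([313.7, 243.6]), array([494.9, 243.7]), array([404.4, 153.5])]
shoulder [array([346.1, 247.6]), array([462.5, 247.7]), array([404.4, 190.4])]
```

View pics/w6.png

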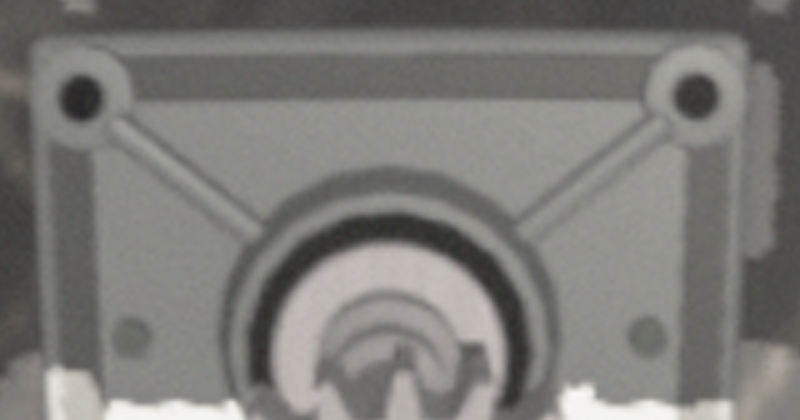

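The arm was still settling when I took that picture. I'll let it settle and measure again.

Emit:
carry_out(
  commands=[
    [[0, 0, 0], 0, 0.4],
    [[0, 0, 0], 0, 0.4],
    [[0, 0, 0], 0, 0.4],
  ],
)

```text
time: 16.7
tool_pos: [0.6445, 0.2189, 0.14]
tool_rot: [3.141, 0.0, 1.764]
contact_force: [1.4, 0.3, -0.8]
opening: 0.0571
grip_force: 25.0
```

```bash
cat >> h.py <<'E'
def hole(p,u,h=7):
    g=p['pixels'].astype(float).mean(2);x0,y0=np.round(u).astype(int)
    w=g[y0-h:y0+h+1,x0-h:x0+h+1];m=np.clip(np.percentile(w,50)-20-w,0,None)
    yy,xx=np.mgrid[-h:h+1,-h:h+1];d=np.hypot(yy,xx)<h;m=m*d
    return np.array([x0+(m*xx).sum()/m.sum(),y0+(m*yy).sum()/m.sum()])
E
python3 - <<'E'
from h import *
y=.19;ex=np.array([np.cos(y),np.sin(y),0]);ey=np.array([-np.sin(y),np.cos(y),0]);A=np.array([.645,.2184,0])
for k in range(2):
    s=robot.observe();p=robot.read_camera('wrist')
    print(s['tool_pos'],s['tool_rot'][2])
    for sx in(-1,1):
        X=A+sx*.0528*ex+.043*ey+[0,0,.0155];u=proj(p,X,s);h=hole(p,u);Y=atz(p,h,.0155,s);print(u,h,(Y-X)*1e3)
save(p,'w7.png',(160,100,480,340),2.5)
E
```

```text
[0.64447955 0.21887995 0.13998632] 1.7637402704334018
[259.59726146 146.11658765] [259.45969272 145.81145675] [-1.63479740e-01  2.42727970e-01  1.38777878e-14]
[381.43112607 146.34426585] [381.50923077 146.38394231] [ 7.55145332e-02 -1.92175955e-02  1.38777878e-14]
[0.64455578 0.21880145 0.13991081] 1.7636864852833976
[259.51381639 146.02847763] [259.44322138 145.70994449] [-1.06636689e-01  2.64363179e-01  1.38777878e-14]
[381.38660306 146.24748701] [381.45758079 146.29093039] [ 7.00169917e-02 -2.37634219e-02  1.38777878e-14]
```

View pics/w7.png

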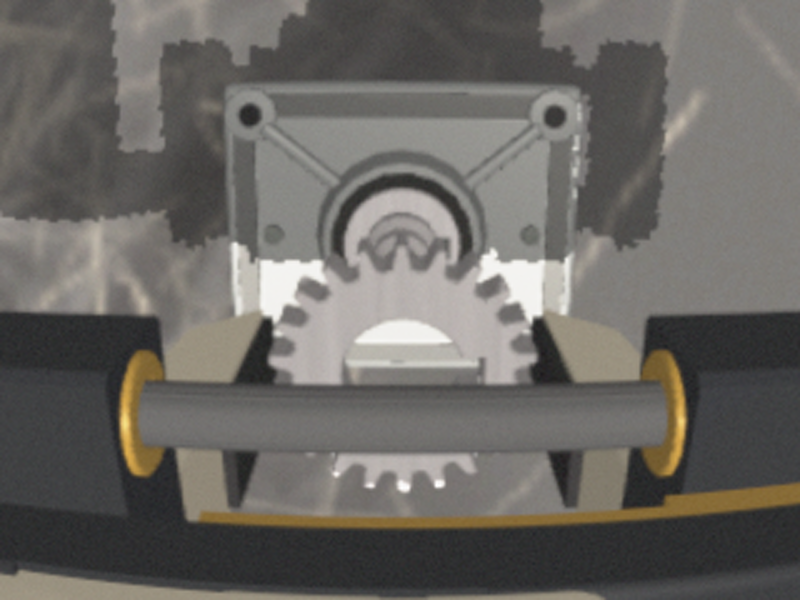

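Predicted and observed hole positions agree within 0.3 mm, so the axis (0.645, 0.2184) holds. The gear sits at (-0.8, +1.1) mm in the hand. I'll correct for that and descend.

Emit:
carry_out(
  commands=[
    [[0.0003, -0.0007, 0.02], 0.003, 0.4],
    [[0, 0, 0.02], 0, 0.4],
    [[0, 0, 0.015], 0, 0.4],
    [[0, 0, 0.008], 0, 0.4],
    [[0, 0, 0.006], 0, 0.4],
    [[0, 0, 0.005], 0, 0.4],
    [[0, 0, 0.004], 0, 0.4],
    [[0, 0, 0], 0, 0.4],
  ],
)

```text
time: 17.8
tool_pos: [0.6439, 0.2188, 0.0616]
tool_rot: [-3.141, 0.0, 1.761]
contact_force: [0.1, 0.7, -2.1]
opening: 0.0571
grip_force: 25.0
```

```bash
python3 - <<'E'
from h import *
go(.6438,.219,.0505,1.761);s=robot.observe();print(s['contact_force'],s['torque'],s['grip_force'])
E
```

```text
tool delta [ 0.0002 -0.      0.0111] turn -0.0 at [0.6439 0.2188 0.0616] [-3.141  0.     1.761] q [ 0.22  0.79  1.26 -0.    1.09  0.03]
[ 0.11260143  0.67474605 -2.08211161] [-0.07651686 -0.11634939 -0.0444996 ] 24.999604420736432
```

Emit:
carry_out(
  commands=[
    [[0, 0, 0.003], 0, 0.4],
    [[0, 0, 0.003], 0, 0.4],
    [[0, 0, 0.002], 0, 0.4],
    [[0, 0, 0.002], 0, 0.4],
    [[0, 0, 0], 0, 0.4],
  ],
)

```text
time: 18.42
tool_pos: [0.6438, 0.2188, 0.0514]
tool_rot: [-3.141, 0.0, 1.761]
contact_force: [0.6, -0.3, -0.5]
opening: 0.0572
grip_force: 25.0
```

Emit:
carry_out(
  commands=[
    [[0, 0, 0.0012], 0, 0.4],
    [[0, 0, 0], 0, 0.4],
    [[0, 0, 0], 0, 0.85],
    [[0, 0, 0], 0, 0.85],
    [[0, 0, 0], 0, 0.85],
    [[0, 0, -0.02], 0, 0.85],
    [[0, 0, -0.03], 0, 0.9],
    [[0, 0, -0.03], 0, 1],
    [[0, 0, -0.03], 0, 1],
    [[0, 0, -0.02], 0, 1],
    [[0, 0, 0], 0, 1],
    [[0, 0, 0], 0, 1],
  ],
)

```text
time: 19.92
tool_pos: [0.6436, 0.2187, 0.1802]
tool_rot: [-3.141, 0.0, 1.761]
contact_force: [-1.1, 0.6, -0.6]
opening: 0.0919
grip_force: 0.0
```

```bash
python3 - <<'E'
from h import *
s=robot.observe();p=robot.read_camera('wrist')
u=proj(p,np.array([.645,.2184,.042]),s);print(u);x,y=u.astype(int)
save(p,'w8.png',(x-50,y-50,x+50,y+50),5.5)
go(.423,.1035,.15,.19)
for z in(.030,.038):
    print(z,[np.round((proj(p,np.array([.645,.2184,z+.012])+.029*np.array([np.cos(a),np.sin(a),0]),s)-[x-50,y-50])*5.5) for a in 1.761+np.arange(4)*np.pi/2])
E
```

```text
[321.57188852 190.47234906]
tool delta [-0.0715 -0.2381  0.03  ] turn 1.571 at [0.6434 0.2187 0.1796] [-3.14   0.     1.761] q [ 0.22  0.68  1.13 -0.    1.33  0.03]
0.03 [array([278., 107.]), array([107., 278.]), array([278., 440.]), array([450., 278.])]
0.038 [array([278., 114.]), array([102., 290.]), array([278., 456.]), array([454., 289.])]
```

View pics/w8.png

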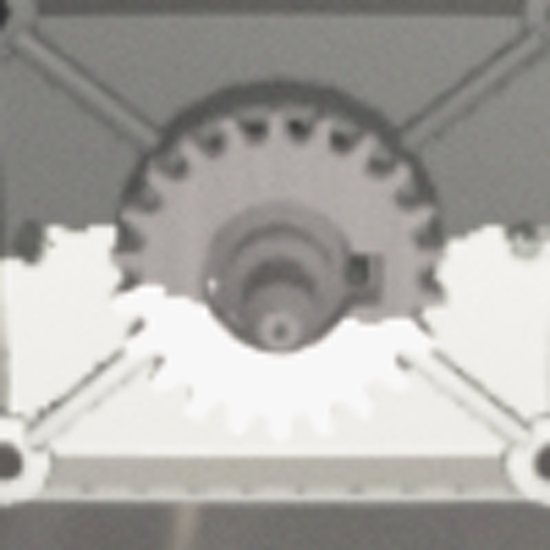

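The large gear is home: its rim rows 108–438 match the seated prediction, and the key is inside the keyway. Next is the medium gear.

Emit:
carry_out(
  commands=[
    [[-0.0119, -0.0397, 0], 0, 1],
    [[-0.0119, -0.0397, 0], 0, 1],
    [[-0.0119, -0.0397, 0], 0, 1],
    [[-0.0119, -0.0397, 0], 0, 1],
    [[-0.0119, -0.0397, 0.02], 0, 0.7],
    [[-0.0119, -0.0397, 0.02], 0, 0.7],
    [[0, 0, 0], 0, 0.7],
    [[0, 0, 0], 0, 0.7],
    [[0, 0, 0], 0, 0.7],
  ],
)

```text
time: 21.1
tool_pos: [0.4248, 0.104, 0.1408]
tool_rot: [3.14, 0.0, 1.761]
contact_force: [0.4, 0.3, 0.9]
opening: 0.0643
grip_force: 0.0
```

```bash
cat >> h.py <<'E'
def rimfit(p,s,c,z,r):
    # best centre: contrast of ring just inside rim vs inside bore is lighting-prone; use edge strength at bore+rim
    g=cv2.GaussianBlur(p['pixels'].astype(np.float32).mean(2),(3,3),0);best=(-1,)
    gx=cv2.Sobel(g,5,1,0);gy=cv2.Sobel(g,5,0,1);m=np.minimum(np.hypot(gx,gy),150)
    an=np.arange(60)*np.pi/30
    for dx in np.arange(-8,8.1,.5):
        for dy in np.arange(-8,8.1,.5):
            X=[np.array([c[0]+dx*1e-3+r*np.cos(a),c[1]+dy*1e-3+r*np.sin(a),z]) for a in an]
            uv=np.array([proj(p,q,s) for q in X],np.float32)
            v=cv2.remap(m,uv[:,:1].copy(),uv[:,1:].copy(),1).mean()
            if v>best[0]:best=(v,c[0]+dx*1e-3,c[1]+dy*1e-3)
    return best
E
python3 - <<'E'
from h import *
s=robot.observe();p=robot.read_camera('wrist')
for f in (robot.tip_of,robot.find_in):print([(np.round(a['at'],1),round(a['p'],2),np.round(atz(p,a['at'],0.006,s),4)) for a in f(p,'gear_medium')[:3]])
print(rimfit(p,s,(.423,.1035),.012,.010))
u=proj(p,np.array([.423,.1035,.012]),s);x,y=u.astype(int);print(x,y)
save(p,'w9.png',(x-50,y-50,x+50,y+50),5);go(.423,.1035,.02,1.761)
E
```

```text
[(array([325.9, 189.8]), 0.95, array([0.4301, 0.1059, 0.006 ])), (array([437.6, 216.1]), 0.84, array([0.5436, 0.1007, 0.006 ])), (array([319.3, 272.3]), 0.68, array([0.4401, 0.0209, 0.006 ]))]
[(array([324.1, 200.2]), 0.89, array([0.4304, 0.0959, 0.006 ])), (array([317.6, 287.2]), 0.81, array([0.4417, 0.003 , 0.006 ])), (array([433.9, 210.5]), 0.76, array([0.5379, 0.1056, 0.006 ]))]
(np.float32(149.28299), np.float64(0.431), np.float64(0.102))
317 192
tool delta [-0.0002 -0.0013  0.1206] turn 0.0 at [0.4242 0.104  0.1406] [3.141 0.    1.761] q [ 0.06  0.31  1.9  -0.    0.93 -0.13]
```

View pics/w9.png

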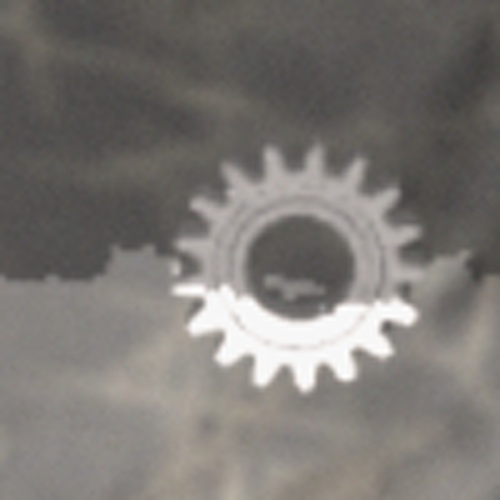

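The grey medium gear is centred at crop (300,267), native (327,195), and is not the turquoise one.

```bash
python3 - <<'E'
from h import *
s=robot.observe();p=robot.read_camera('wrist')
c=atz(p,(327.1,195.4),.012,s);print(c);b=rimfit(p,s,c[:2],.012,.010);print(b)
go(b[1],b[2],.0205,1.761)
E
```

```text
[0.43103243 0.10247841 0.012     ]
(np.float32(149.09521), np.float64(0.43103243036759403), np.float64(0.10247840665736607))
tool delta [-0.0028  0.0066  0.1201] turn -0.0 at [0.424  0.104  0.1406] [3.141 0.    1.761] q [ 0.06  0.31  1.9  -0.    0.93 -0.13]
```

Emit:
carry_out(
  commands=[
    [[-0.0028, 0.0066, 0.03], 0, 0.7],
    [[0, 0, 0.035], 0, 0.7],
    [[0, 0, 0.03], 0, 0.7],
    [[0, 0, 0.015], 0, 0.7],
    [[0, 0, 0.008], 0, 0.7],
    [[0, 0, 0.002], 0, 0.7],
    [[0, 0, 0], 0, 0.7],
    [[0, 0, 0], 0, 0.3],
    [[0, 0, 0], 0, 0.3],
    [[0, 0, 0], 0, 0.3],
    [[0, 0, 0], 0, 0.3],
    [[0, 0, 0], 0, 0.3],
  ],
  newtons=25,
)

```text
time: 22.8
tool_pos: [0.4307, 0.1023, 0.0208]
tool_rot: [3.141, 0.0, 1.761]
contact_force: [0.5, -0.7, 5.3]
opening: 0.0447
grip_force: 25.0
```

```bash
python3 - <<'E'
from h import *
go(.645,.2184,.14,1.761)
E
```

```text
tool delta [ 0.0736  0.2324 -0.1191] turn -0.0 at [0.4307 0.1023 0.0208] [3.141 0.    1.761] q [ 0.06  0.53  2.   -0.    0.61 -0.13]
```

Emit:
carry_out(
  commands=[
    [[0, 0, -0.02], 0, 0.3],
    [[0, 0, -0.035], 0, 0.3],
    [[0, 0, -0.035], 0, 0.3],
    [[0, 0, -0.03], 0, 0.3],
    [[0.0123, 0.0387, 0], 0, 0.3],
    [[0.0123, 0.0387, 0], 0, 0.3],
    [[0.0123, 0.0387, 0], 0, 0.3],
    [[0.0123, 0.0387, 0], 0, 0.3],
    [[0.0123, 0.0387, 0], 0, 0.3],
    [[0.0123, 0.0387, 0], 0, 0.3],
    [[0, 0, 0], 0, 0.3],
    [[0, 0, 0], 0, 0.3],
    [[0, 0, 0], 0, 0.3],
    [[0, 0, 0], 0, 0.3],
  ],
)

```text
time: 24.55
tool_pos: [0.6442, 0.2182, 0.141]
tool_rot: [3.141, 0.0, 1.76]
contact_force: [0.3, -0.8, -0.8]
opening: 0.0446
grip_force: 25.0
```

```bash
cat >> h.py <<'E'
def inhand(p,s,r,bore,drop):
    # gear centre in the tool frame (mm) from the visible front half of bore and rim, gear top 'drop' below the TCP
    Rm=R.from_euler('xyz',s['tool_rot']).as_matrix();g=cv2.GaussianBlur(p['pixels'].astype(np.float32).mean(2),(3,3),0)
    m=np.minimum(np.hypot(cv2.Sobel(g,5,1,0),cv2.Sobel(g,5,0,1)),150);best=(-1,)
    an=np.radians(np.arange(40,141,4))
    for dx in np.arange(-5,5.1,.5):
        for dy in np.arange(-4,4.1,.5):
            X=[np.array(s['tool_pos'])+Rm@np.array([dx*1e-3+bore*np.sin(a),dy*1e-3+bore*np.cos(a),drop]) for a in an]
            uv=np.array([proj(p,q,s) for q in X],np.float32);v=cv2.remap(m,uv[:,:1].copy(),uv[:,1:].copy(),1).mean()
            if v>best[0]:best=(round(float(v),1),dx,dy)
    return best
E
python3 - <<'E'
from h import *
s=robot.observe();p=robot.read_camera('wrist');print(inhand(p,s,.023,.010,.0085))
go(.645,.2184,.14,1.761);save(p,'w10.png',(200,160,440,340),3.3)
E
```

```text
(112.5, np.float64(1.0), np.float64(-1.5))
tool delta [0.0001 0.0007 0.001 ] turn -0.001 at [0.6443 0.2182 0.141 ] [3.141 0.    1.76 ] q [ 0.21  0.71  1.18 -0.    1.25  0.02]
```

View pics/w10.png

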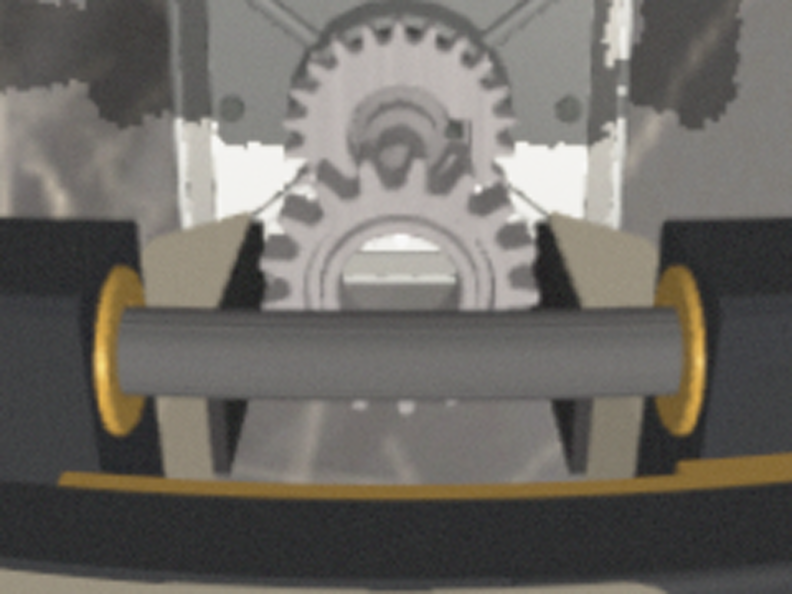

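```bash
python3 - <<'E'
from h import *
s=robot.observe();p=robot.read_camera('wrist');Rm=R.from_euler('xyz',s['tool_rot']).as_matrix()
for n,v in dict(top=(400,158),bot=(404,412),left=(261,265),right=(541,265),bore=(401,234),bl=(342,285),br=(459,285)).items():
    print(n,np.round(Rm.T@(atz(p,(200+v[0]/3.3,160+v[1]/3.3),s['tool_pos'][2]-.0085,s)-s['tool_pos'])*1e3,1))
E
```

```text
top [22.7  1.   8.5]
bot [-22.2   1.6   8.5]
left [  4.9 -21.1   8.5]
right [ 4.8 23.4  8.5]
bore [10.3  1.1  8.5]
bl [ 1.5 -8.3  8.5]
br [ 1.5 10.4  8.5]
```

Emit:
carry_out(
  commands=[
    [[-0.0002, -0.0004, 0.02], 0, 0.3],
    [[0, 0, 0.02], 0, 0.3],
    [[0, 0, 0.012], 0, 0.3],
    [[0, 0, 0.006], 0, 0.3],
    [[0, 0, 0.006], 0, 0.3],
    [[0, 0, 0.005], 0, 0.3],
    [[0, 0, 0.004], 0, 0.3],
    [[0, 0, 0.003], 0, 0.3],
    [[0, 0, 0], 0, 0.3],
  ],
)

```text
time: 25.78
tool_pos: [0.6441, 0.2182, 0.0643]
tool_rot: [-3.141, 0.0, 1.761]
contact_force: [-0.1, -0.9, -0.8]
opening: 0.045
grip_force: 25.0
```

```bash
python3 - <<'E'
from h import *
go(.644,.2179,.063,1.761)
E
```

```text
tool delta [-0.0003 -0.0002  0.0013] turn -0.0 at [0.6441 0.2182 0.0643] [-3.141  0.     1.761] q [ 0.21  0.79  1.25 -0.    1.1   0.02]
```

Emit:
carry_out(
  commands=[
    [[0, 0, 0.0012], 0, 0.3],
    [[0, 0, 0], 0, 0.3],
    [[0, 0, 0], 0, 0.65],
    [[0, 0, 0], 0, 0.65],
    [[0, 0, 0], 0, 0.65],
    [[0, 0, -0.02], 0, 0.65],
    [[0, 0, -0.03], 0, 0.65],
    [[0, 0, -0.03], 0, 0.65],
    [[0, 0, -0.035], 0, 0.65],
    [[0, 0, 0], 0, 0.65],
    [[0, 0, 0], 0, 0.65],
  ],
)

```text
time: 27.15
tool_pos: [0.6438, 0.2182, 0.1776]
tool_rot: [-3.141, 0.0, 1.761]
contact_force: [-0.6, -0.4, -1.0]
opening: 0.0596
grip_force: 0.0
```

```bash
python3 - <<'E'
from h import *
s=robot.observe();p=robot.read_camera('wrist')
u=proj(p,np.array([.645,.2184,.054]),s);x,y=u.astype(int)
go(.6414,.003,.15,1.761,s)
for z in(.042,.047):
    print(z,[np.round((proj(p,np.array([.645,.2184,z+.012])+.023*np.array([np.cos(a),np.sin(a),0]),s)-[x-50,y-50])*5.5) for a in 1.761+np.arange(4)*np.pi/2])
save(p,'w11.png',(x-50,y-50,x+50,y+50),5.5)
E
```

```text
tool delta [-0.2108 -0.0429  0.0276] turn -0.0 at [0.6438 0.2182 0.1776] [-3.141  0.     1.761] q [ 0.21  0.68  1.13 -0.    1.33  0.02]
0.042 [array([278., 138.]), array([134., 280.]), array([278., 415.]), array([421., 279.])]
0.047 [array([278., 143.]), array([132., 288.]), array([278., 426.]), array([424., 287.])]
```

View pics/w11.png

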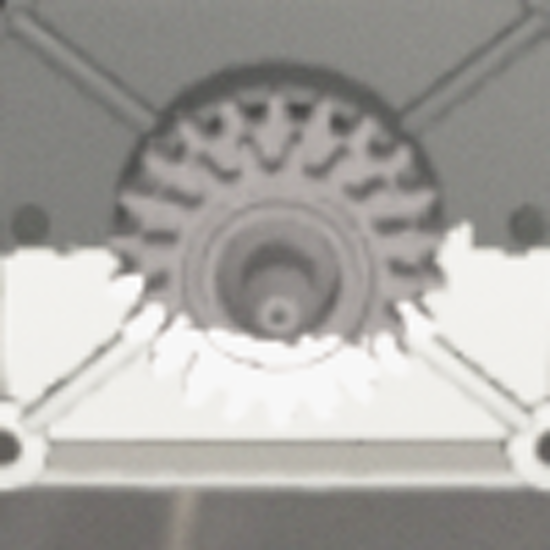

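The medium gear is seated level on the large one. I've used up my 14 pictures, so from here I'll measure numerically.

Emit:
carry_out(
  commands=[
    [[-0.042, -0.0086, 0], 0, 0.65],
    [[-0.042, -0.0086, 0], 0, 0.65],
    [[-0.042, -0.0086, 0], 0, 0.65],
    [[-0.042, -0.0086, 0.015], 0, 0.65],
    [[-0.042, -0.0086, 0.015], 0, 0.65],
    [[0, 0, 0], 0, 0.65],
    [[0, 0, 0], 0, 0.65],
    [[0, 0, 0], 0, 0.65],
  ],
)

```text
time: 28.2
tool_pos: [0.6418, 0.0052, 0.1484]
tool_rot: [3.141, -0.0, 1.762]
contact_force: [0.2, 0.9, -0.2]
opening: 0.0599
grip_force: 0.0
```

```bash
python3 - <<'E'
from h import *
s=robot.observe();p=robot.read_camera('wrist')
for f in (robot.tip_of,robot.find_in):print([(np.round(a['at'],1),round(a['p'],2),np.round(atz(p,a['at'],0.006,s),4)) for a in f(p,'gear_small')[:3]])
t=robot.read_camera('top')
b=rimfit(p,s,(.6414,.003),.012,.007);print(b,rimfit(p,s,(.6414,.003),.012,.017))
W=prof(p,b[1:],.012,s,[0,.004,.006,.0085,.011,.014,.02,.024],12);print(W.astype(int))
go(b[1],b[2],.0205,1.761)
E
```

```text
[(array([320.3, 192. ]), 0.68, array([0.6426, 0.0022, 0.006 ]))]
[(array([320.1, 196.8]), 0.84, array([ 0.6433, -0.0024,  0.006 ]))]
(np.float32(149.95694), np.float64(0.6404), np.float64(0.0035)) (np.float32(130.80833), np.float64(0.6409), np.float64(0.003))
[[ 77  77 102 185 187 155 117 119]
 [ 77  76  92 187 189 139  75  72]
 [ 77  78 107 191 192 127  78  75]
 [ 77  81 113 189 188 111  77  75]
 [ 77  80 108 194 192 111  71  72]
 [ 77  81 108 189 191 120  68  67]
 [ 77  82 103 190 190 120 100  91]
 [ 77  80 118 185 204 194 141 114]
 [ 77  85 124 246 247 242 128 126]
 [ 77  87 125 246 247 247 133 128]
 [ 77  85 114 244 247 247 127 119]
 [ 77  83 110 185 204 242 123 118]]
tool delta [-0.001  -0.0016  0.1281] turn 0.001 at [0.6417 0.0048 0.1486] [3.141 0.    1.762] q [-0.11  0.63  1.31 -0.    1.2  -0.3 ]
```

Profile: dark bore, bright ring and no boss, so this is the small gear at (0.6405, 0.0033). I'll grip it.

Emit:
carry_out(
  commands=[
    [[-0.001, -0.0015, 0.03], 0, 0.65],
    [[0, 0, 0.035], 0, 0.65],
    [[0, 0, 0.035], 0, 0.65],
    [[0, 0, 0.018], 0, 0.65],
    [[0, 0, 0.008], 0, 0.65],
    [[0, 0, 0.002], 0, 0.65],
    [[0, 0, 0], 0, 0.65],
    [[0, 0, 0], 0, 0.2],
    [[0, 0, 0], 0, 0.2],
    [[0, 0, 0], 0, 0.2],
    [[0, 0, 0], 0, 0.2],
    [[0, 0, 0], 0, 0.2],
    [[0, 0, 0], 0, 0.2],
  ],
  newtons=25,
)

```text
time: 30.02
tool_pos: [0.6405, 0.0026, 0.0206]
tool_rot: [3.141, 0.0, 1.761]
contact_force: [-0.7, 0.6, 4.6]
opening: 0.0351
grip_force: 25.0
```

```bash
python3 - <<'E'
from h import *
go(.644,.218,.14,1.761)
E
```

```text
tool delta [ 0.2108  0.0441 -0.1194] turn -0.0 at [0.6405 0.0026 0.0206] [3.141 0.    1.761] q [-0.12  0.78  1.42 -0.    0.94 -0.31]
```

Emit:
carry_out(
  commands=[
    [[0, 0, -0.02], 0, 0.2],
    [[0, 0, -0.035], 0, 0.2],
    [[0, 0, -0.035], 0, 0.2],
    [[0, 0, -0.03], 0, 0.2],
    [[0.0422, 0.0088, 0], 0, 0.2],
    [[0.0422, 0.0088, 0], 0, 0.2],
    [[0.0422, 0.0088, 0], 0, 0.2],
    [[0.0422, 0.0088, 0], 0, 0.2],
    [[0.0422, 0.0088, 0], 0, 0.2],
    [[0, 0, 0], 0, 0.2],
    [[0, 0, 0], 0, 0.2],
    [[0, 0, 0], 0, 0.2],
    [[0, 0, 0], 0, 0.2],
  ],
)

```text
time: 31.65
tool_pos: [0.644, 0.217, 0.1403]
tool_rot: [-3.142, 0.0, 1.759]
contact_force: [-0.4, -0.2, -1.7]
opening: 0.0348
grip_force: 25.0
```

```bash
python3 - <<'E'
from h import *
s=robot.observe();p=robot.read_camera('wrist');d=.0085
print(inhand(p,s,.018,.007,d),inhand(p,s,.018,.0165,d))
Rm=R.from_euler('xyz',s['tool_rot']).as_matrix();g=p['pixels'].astype(np.float32).mean(2)
def sample(pts):
    uv=np.array([proj(p,np.array(s['tool_pos'])+Rm@np.array([x*1e-3,y*1e-3,d]),s) for x,y in pts],np.float32)
    return cv2.remap(g,uv[:,:1].copy(),uv[:,1:].copy(),1).ravel().astype(int)
print('x scan y=1',[(x,v) for x,v in zip(range(2,26),sample([(x,1.) for x in range(2,26)]))])
for x0 in (2.,4.):
    print('y scan x=%g'%x0,[(y,v) for y,v in zip(range(-22,23),sample([(x0,y) for y in range(-22,23)]))])
y=.19;ex=np.array([np.cos(y),np.sin(y),0]);ey=np.array([-np.sin(y),np.cos(y),0]);A=np.array([.645,.2184,0])
for sx in(-1,1):
    X=A+sx*.0528*ex+.043*ey+[0,0,.0155];print((atz(p,hole(p,proj(p,X,s)),.0155,s)-X)*1e3)
go(.644,.218,.14,1.761)
E
```

```text
(129.9, np.float64(-4.0), np.float64(2.5)) (111.3, np.float64(-0.5), np.float64(-3.5))
x scan y=1 [(2, np.int64(136)), (3, np.int64(199)), (4, np.int64(227)), (5, np.int64(186)), (6, np.int64(180)), (7, np.int64(176)), (8, np.int64(176)), (9, np.int64(181)), (10, np.int64(178)), (11, np.int64(179)), (12, np.int64(178)), (13, np.int64(173)), (14, np.int64(151)), (15, np.int64(136)), (16, np.int64(125)), (17, np.int64(120)), (18, np.int64(137)), (19, np.int64(136)), (20, np.int64(111)), (21, np.int64(154)), (22, np.int64(173)), (23, np.int64(149)), (24, np.int64(149)), (25, np.int64(144))]
y scan x=2 [(-22, np.int64(129)), (-21, np.int64(64)), (-20, np.int64(40)), (-19, np.int64(39)), (-18, np.int64(37)), (-17, np.int64(70)), (-16, np.int64(148)), (-15, np.int64(159)), (-14, np.int64(165)), (-13, np.int64(167)), (-12, np.int64(173)), (-11, np.int64(177)), (-10, np.int64(180)), (-9, np.int64(182)), (-8, np.int64(181)), (-7, np.int64(176)), (-6, np.int64(127)), (-5, np.int64(129)), (-4, np.int64(138)), (-3, np.int64(138)), (-2, np.int64(139)), (-1, np.int64(139)), (0, np.int64(138)), (1,
[... 927 characters left out ...]
(0, np.int64(227)), (1, np.int64(227)), (2, np.int64(227)), (3, np.int64(227)), (4, np.int64(228)), (5, np.int64(227)), (6, np.int64(227)), (7, np.int64(189)), (8, np.int64(175)), (9, np.int64(180)), (10, np.int64(176)), (11, np.int64(176)), (12, np.int64(177)), (13, np.int64(179)), (14, np.int64(179)), (15, np.int64(182)), (16, np.int64(180)), (17, np.int64(176)), (18, np.int64(100)), (19, np.int64(37)), (20, np.int64(39)), (21, np.int64(42)), (22, np.int64(78))]
[-1.91520094e-01  2.35564850e-01  1.38777878e-14]
[-1.69256887e+00  4.84895257e-01  1.38777878e-14]
tool delta [0.0008 0.0002 0.0004] turn -0.002 at [0.644  0.2172 0.1404] [3.142 0.    1.759] q [ 0.21  0.71  1.18 -0.    1.25  0.02]
```

```bash
python3 - <<'E'
from h import *
s=robot.observe();p=robot.read_camera('wrist');d=.0085
Rm=R.from_euler('xyz',s['tool_rot']).as_matrix();g=p['pixels'].astype(np.float32).mean(2)
xs=range(24,-24,-1);ys=range(-21,23)
print('      ',' '.join('%3d'%y for y in ys))
for x in xs:
    uv=np.array([proj(p,np.array(s['tool_pos'])+Rm@np.array([x*1e-3,y*1e-3,d]),s) for y in ys],np.float32)
    print('%4d: '%x,' '.join('%3d'%v for v in cv2.remap(g,uv[:,:1].copy(),uv[:,1:].copy(),1).ravel()))
E
```

```text
-21 -20 -19 -18 -17 -16 -15 -14 -13 -12 -11 -10  -9  -8  -7  -6  -5  -4  -3  -2  -1   0   1   2   3   4   5   6   7   8   9  10  11  12  13  14  15  16  17  18  19  20  21  22
  24:  238 225 240 241 224 184 184 172 129 117 131 173 161 174 166 171 121 131 123 121 138 143 147 150 151 140 132 144 122 160 169 170 151 183 182 178 176 183 192 195 232 238 225 240
  23:  241 241 241 241 236 228 225 187 150 167 176 179 161 174 169 173 123 125 125 132 138 144 149 152 151 148 135 135 119 168 166 168 146 182 179 181 175 220 239 240 241 241 241 241
  22:  241 241 241 241 240 241 235 172 168 176 177 178 168 164 170 175 140 118 126 129 127 142 166 165 154 150 139 113 134 174 174 155 151 168 138 168 154 148 218 241 241 241 241 241
  21:  241 240 241 241 241 240 198 123 161 179 166 157 175 158 172 168 166 129 118 118 110 123 156 174 168 148 131 105 152 176 177 149 169 168 122 128 169 146 186 240 241 241 240 241
  20:  241 240 241 240 240 216 138 164 181 159 113 133 173 149 169 180 178 152 119 107 112 112 109 158 174 142 122 100 120 156 174 154 178 176 168 133 171 177 171 227 240 241 241 240
  19:  24
[... 7159 characters left out ...]
111 117 124 115 109 106 107 104 104 103 103 103 102 103 101 103 105 105 106 108 107 107 105 104 106 106 105 106 107 108 107 106 105 106 106 100  63  58
 -21:   40  49  91 113 114 117 126 135 142 131 122 116 113 117 111 110 111 111 110 109 110 110 113 115 117 116 116 116 115 117 116 116 116 116 116 116 115 116 115 116 118 109  61  41
 -22:   39  59 101 115 117 123 131 141 140 129 118 116 115 114 112 110 111 110 108 109 110 112 113 116 115 115 114 117 117 116 117 117 116 116 116 115 117 116 115 116 117 113  70  35
 -23:   36  67 106 116 119 125 133 143 140 124 117 117 112 111 111 109 110 109 108 109 112 113 116 118 115 116 116 115 116 115 115 114 115 117 118 117 116 115 113 117 118 118  91  37
```

The small gear's centre is at (+0.7, +0.7) mm in the hand. I'll correct for that and descend.

Emit:
carry_out(
  commands=[
    [[0.0003, 0.0005, 0.02], 0.0, 0.2],
    [[0, 0, 0.016], 0, 0.2],
    [[0, 0, 0.007], 0, 0.2],
    [[0, 0, 0.004], 0, 0.2],
    [[0, 0, 0.004], 0, 0.2],
    [[0, 0, 0.004], 0, 0.2],
    [[0, 0, 0.004], 0, 0.2],
    [[0, 0, 0.003], 0, 0.2],
    [[0, 0, 0.002], 0, 0.2],
    [[0, 0, 0], 0, 0.2],
  ],
)

```text
time: 33.0
tool_pos: [0.6441, 0.2185, 0.0762]
tool_rot: [-3.141, 0.0, 1.761]
contact_force: [-0.5, -0.2, -0.3]
opening: 0.0345
grip_force: 25.0
```

```bash
python3 - <<'E'
from h import *
go(.6444,.2176,.0745,1.761)
E
```

```text
tool delta [-0.001   0.0001  0.0017] turn -0.0 at [0.6441 0.2185 0.0762] [-3.141  0.     1.761] q [ 0.21  0.78  1.25 -0.    1.12  0.02]
```

Emit:
carry_out(
  commands=[
    [[0, 0, 0.0015], 0, 0.2],
    [[0, 0, 0], 0, 0.2],
    [[0, 0, 0], 0, 0.55],
    [[0, 0, 0], 0, 0.55],
    [[0, 0, 0], 0, 0.55],
    [[0, 0, -0.02], 0, 0.55],
    [[0, 0, -0.03], 0, 0.55],
    [[0, 0, -0.03], 0, 0.6],
    [[0, 0, -0.025], 0, 0.6],
    [[0, 0, 0], 0, 0.6],
    [[0, 0, 0], 0, 0.6],
    [[0, 0, 0], 0, 0.6],
  ],
)

```text
time: 34.5
tool_pos: [0.6435, 0.2184, 0.1781]
tool_rot: [-3.139, 0.0, 1.761]
contact_force: [-0.6, -0.8, -1.2]
opening: 0.0549
grip_force: 0.0
```

```bash
python3 - <<'E'
from h import *
s=robot.observe();p=robot.read_camera('wrist');print(s['tool_pos'])
for z in (.060,.063,.066,.069,.072,.076):
    print(z,rimfit(p,s,(.645,.2184),z,.007),rimfit(p,s,(.645,.2184),z,.0175))
W=prof(p,(.645,.2184),.066,s,np.arange(5,26,1.)*1e-3,24);print(np.round(W).astype(int))
E
```

```text
[0.64354049 0.21837181 0.17806836]
0.06 (np.float32(112.516075), np.float64(0.645), np.float64(0.2174)) (np.float32(112.4064), np.float64(0.644), np.float64(0.22190000000000001))
0.063 (np.float32(116.36673), np.float64(0.645), np.float64(0.2184)) (np.float32(111.88858), np.float64(0.6435000000000001), np.float64(0.22290000000000001))
0.066 (np.float32(119.24125), np.float64(0.645), np.float64(0.2189)) (np.float32(110.03601), np.float64(0.6425000000000001), np.float64(0.22340000000000002))
0.069 (np.float32(120.56217), np.float64(0.6445000000000001), np.float64(0.2199)) (np.float32(110.31859), np.float64(0.642), np.float64(0.22440000000000002))
0.072 (np.float32(122.7804), np.float64(0.6445000000000001), np.float64(0.2204)) (np.float32(109.69516), np.float64(0.642), np.float64(0.22540000000000002))
0.076 (np.float32(121.92522), np.float64(0.6445000000000001), np.float64(0.2214)) (np.float32(106.15337), np.float64(0.642), np.float64(0.22640000000000002))
[[133 128 145 172 174 172 171 169 168 164 162 156 146 147 154 220 246 247
  247 238 226]
 [132 124 136 166 171 172 172 160 134 130 1
[... 1304 characters left out ...]
6 166 171 169 169 172 182 212 243 246 244 247 247 247 246 242
  238 237 237]
 [144 135 154 166 169 171 195 235 246 247 247 247 245 243 241 239 238 237
  236 227 189]
 [154 140 156 171 170 168 177 228 246 247 247 247 243 236 237 237 236 226
  187 176 178]
 [156 142 157 171 173 174 185 240 247 247 247 247 247 245 240 237 236 220
  172 177 179]
 [151 140 157 170 171 176 203 245 247 247 247 247 247 247 246 243 239 235
  224 186 178]
 [143 137 161 170 169 171 180 230 246 246 243 242 241 237 235 238 238 237
  237 237 236]
 [135 140 160 169 171 170 171 173 173 171 175 201 243 247 240 235 236 237
  237 238 238]
 [132 136 157 172 174 174 166 158 199 235 216 196 242 247 247 246 239 231
  236 235 234]]
```

The small gear's bore ring is centred on the axis at home height (z ≈ 0.066), and the gripper is clear. I'm handing in.

```bash
python3 -c "
from cell import robot
print(robot.hand_in())"
```

```text
the job is handed in; nothing more can be done
None
```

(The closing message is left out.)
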